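Set out a soldering place

ROBOT

A 6-joint arm with a two-finger parallel gripper is mounted at the origin on the work surface. World frame = base frame: x ahead of the robot, y to its left, z up, the work surface at z = 0. Lengths are in m, angles in rad, forces in N, time in s.
With the tool pointing down it reaches from about 0.375 to 0.975 m from the base axis. Payload 3.8 kg.
Tool frame: the origin (TCP) lies on the centre line of the jaws, within the pads' length; the fingertips stand 8 mm ahead of it and the grasp point (between the pads) lies 11 mm behind it; z points along the fingers, y is the direction in which the jaws open and shut (so a half turn about z gives the same grasp; the last joint's range is limited). The gripper opens to 85 mm and grips with 20 to 120 N. Pads are 22 mm wide; open, the fingers measure 114 mm over their backs; the gripper's body (76 mm by 85 mm) begins 54 mm behind the grasp point. The pads swing forward as they close: fully open they stand 13 mm farther back than shut.
Start: joints at [-1.283, 0.264, 1.604, -0, 1.274, -0.037], TCP at [0.215, -0.64, 0.239] pointing down, gripper open.
Joint ranges: [-2.63, 2.63], [-0.94, 2.18], [0.31, 2.57], [-1.31, 4.45], [0, 2.66], [-2.55, 2.55]. Speed limits (rad/s): [2.57, 2.57, 3.14, 3.14, 3.14, 3.14].

INTERFACE

Orientations are given as a rotation vector (axis times angle).
In Python, from workcell import bot gives the robot as it stands.
- The arm moves only by the tool arm_command, never from a script. Its arguments are lists of equal length, an entry for each row: "slide": the shift along the tool's x, y, z in m, a list of three; "angular": the turn, a rotation vector about the tool's x, y, z in degrees, a list of three; "hand": the finger opening in m, from 0 to 0.0854. A call has exactly 8 rows; each row shifts and turns the pose as measured when the row begins, along the tool's axes as they then stand; what a row does not reach is not made up. A row lasts 1/10 s, in which the tool goes at most 50 mm and 8.59 degrees, less where a joint would pass 70% of its speed; a pose out of reach is approached as far as the arm can. A call is refused whole if a number of a shift passes 0.05 or a number of a turn 8.59, either way. A call with a gripper value outside its range is refused whole. The fingers move at their own pace and stop on an object; "squeeze" is the grip in N (left out, the last holds). Time passes only in rows, so rows that do not move let the fingers close, or fill a call up. It gives the time, the measured TCP pose, the force and the opening at its end, in the units of the state.
- bot.read_state(): the state, without advancing time (a new reading comes with each control period).
- bot.read_camera(name): name is "side" or "top" or "wrist"; returns the picture (480x640x3 uint8, red, green, blue); there is no depth.
- bot.get_calibration(name): a dict with "fx", "fy", "cx", "cy" (pixels), "R" (3x3) and "t" (3): a world point X has camera coordinates R X + t. Camera axes: x right, y down, z forward; pixel columns grow to the right and rows downward; lengths in m; the calibration is good to about 2 mm. A picture is of the moment at which its call begins: read the wrist's pose just before it. get_calibration takes no time and is no camera call; for the wrist camera it gives the pose at the moment of the call.
- bot.finish_job(): hands the job in, once; it reports no verdict.
The state is a dict: "time": time; "q": joint angles; "joint_vel": joint speeds; "joint_torque": joint torques, N m; "tool_pos": TCP position; "tcp_rot": TCP orientation; "wrist_force": force on the tool from outside, world axes, zero at the start; "torque": the same for the moment, N m; "width": opening from 0.0 (shut) to 1.0 (fully open).
Only numpy, scipy, OpenCV 4.12 (cv2) and the standard library are available. Lean on these libraries where they do the work, as an engineer would, in place of code of your own. Each camera call takes 0.05 s, during which the arm holds its last target.

TASK

Set out this soldering place on the three cork pads of the dark mat: the blue-lidded parts tin centred on the pad next to the soldering iron stand, the orange solder spool centred on the pad next to the green circuit board holder, and the amber jar centred on the middle pad, between the two. Then stand the black eye loupe on top of the tin, centred on its lid. Everything stays upright and is let go, and the iron stand, the board holder and the coffee cup stay where they are.

Things in the scene. Friction and masses are not known exactly. Their poses are not given: they have to be found in the camera images.
- tin_center (a point): Loose. Listed point: on its axis, half-way up; z along the axis. Low round closed tin of aluminium with a flat blue lid, diameter 58 mm, 34 mm high, about 140 g, standing on its base (this point is 17 mm above its underside); its flat lid carries the loupe.
- spool_center (a point): Loose. Listed point: on its axis, half-way up; z along the axis. Solder spool standing on end: orange flanges of diameter 52 mm, grey winding almost as wide (51 mm) between them, 44 mm high, about 240 g (this point is 22 mm above its underside).
- jar_center (a point): Loose. Listed point: on its axis, half-way up; z along the axis. Small amber glass jar with a white screw cap, diameter 46 mm (cap 47 mm), 50 mm high, about 110 g (this point is 25 mm above its underside).
- loupe_center (a point): Loose. Listed point: on its axis, half-way up; z along the axis. Black eye loupe, a short upright cylinder with a pale glass lens in its top: diameter 32 mm, with a foot flange of diameter 36 mm up to 7 mm above the underside, 30 mm high, about 30 g (this point is 15 mm above its underside).
- pad_left: Fixed round cork pad, diameter 74 mm, 3 mm thick, lying on the 3 mm thick dark mat: its top is 6 mm above the table. The robot's leftmost (+y) of three alike pads in a row about 120 mm apart. Origin at the centre of its underside, z up.
- pad_mid: The middle one of the three cork pads, like pad_left in all else.
- pad_right: The robot's rightmost (-y) of the three cork pads, like pad_left in all else.
- iron_stand: Soldering iron stand at one end of the row of pads (which end changes from start to start), about 135 mm from the nearest pad's centre: grey base 100 mm (x) by 70 mm (y), with a wire coil and a blue-handled iron leaning up and away from the robot, 190 mm high in all. Loose, 0.7 kg, to be left alone. Origin at the centre of its underside, z up.
- board_holder: Circuit board holder at the other end of the row, about 135 mm from the nearest pad's centre: dark base 100 mm (x) by 70 mm (y) with a level green circuit board at its top, 58 mm high in all. Loose, 0.7 kg, to be left alone. Origin at the centre of its underside, z up.
- cup: White lidded paper coffee cup with a brown sleeve, diameter 82 mm at the lid, 111 mm high, standing to the robot's left of the loose things. Loose, 0.28 kg, to be left alone. Origin at the centre of its underside, z up.
Things that resemble listed ones, but are neither listed nor needed, are in the scene too. Leave any yellow look-alike of the part that bears spool_center alone.

How it is judged:
At the end, for the whole second after the job is handed in: Tin on the end pad by the iron stand, spool on the end pad by the board holder, jar on the middle pad, each within 12 mm of the pad centre; loupe on the tin lid within 12 mm of its axis; all upright within 0.12 rad, heights within 4 mm, released and at rest (((horizontal distance between iron_stand and pad_left below 0.2 m and horizontal distance between tin_center and pad_left below 0.012 m and horizontal distance between spool_center and pad_right below 0.012 m) or (horizontal distance between iron_stand and pad_right below 0.2 m and horizontal distance between tin_center and pad_right below 0.012 m and horizontal distance between spool_center and pad_left below 0.012 m)) and horizontal distance between jar_center and pad_mid below 0.012 m and horizontal distance between loupe_center and tin_center below 0.012 m and height (world z) of tin_center between 0.019 and 0.027 m and height (world z) of spool_center between 0.024 and 0.032 m and height (world z) of jar_center between 0.027 and 0.035 m and height (world z) of loupe_center between 0.051 and 0.059 m and angle between each of tin_center, spool_center, jar_center, loupe_center's own z axis and vertical below 0.12 rad and linear speed of each of tin, spool, jar, loupe below 0.02 m/s and angular speed of each of tin, spool, jar, loupe below 0.3 rad/s); the robot touches nothing.
It fails at once if the coffee cup is pushed more than 15 mm or tipped (distance of cup from where it was at the start of the episode above 0.015 m or angle between cup's own z axis and vertical above 0.2 rad).
It fails at once if the iron stand is pushed more than 15 mm (distance of iron_stand from where it was at the start of the episode above 0.015 m).
It fails at once if the board holder is pushed more than 15 mm (distance of board_holder from where it was at the start of the episode above 0.015 m).
It also fails if it takes over 83 s, if anything falls off the work surface, if the arm or the gripper's body presses on something with over 40 N, if the wrist force passes 120 N, or if a joint passes its speed limit or range.

## Working session

There is one attempt and no reset: what is moved stays moved. The work goes in short steps, Python scripts to look and compute and a tool call to move; the robot and the scene stay as the last step left them, time stands still between calls to the robot, and variables do not carry over. Pictures are saved under pics/ and viewed, and the job is handed in when it is done.

Besides the shell and the picture viewer there is one more tool, called after "Request:" as name(argument=value, ...) on one line, values as JSON. arm_command: Moves the arm, as the interface text tells. Its arguments: {"type":"object","properties":{"slide":{"type":"array","items":{"type":"array","items":{"type":"number"}}},"angular":{"type":"array","items":{"type":"array","items":{"type":"number"}}},"hand":{"type":"array","items":{"type":"number"}},"squeeze":{"type":"number"}},"required":["slide","angular","hand"]}

```bash
mkdir -p pics; ls
python3 - <<'E'
from workcell import bot
import cv2,numpy as np
s=bot.read_state();print(s['time'],s['tool_pos'],s['tcp_rot'],s['width'])
for n in ['side','top','wrist']:
    c=bot.get_calibration(n);print(n,c)
    im=bot.read_camera(n);cv2.imwrite(f'pics/{n}0.png',im[:,:,::-1]);np.save(f'pics/{n}0.npy',im)
E
```

```text
pics
0.0 [ 0.21521287 -0.63902591  0.23796099] [-3.09807125e+00 -5.07622324e-01  4.41660777e-04] 1.0030554205692308
side {'fx': 522.2917673246421, 'fy': 522.2917673246421, 'cx': 317.6368092592958, 'cy': 231.20138586774118, 'R': array([[ 0.95183883, -0.30632322,  0.01299762],
       [-0.23241844, -0.74854478, -0.62101721],
       [ 0.19996129,  0.58808741, -0.78368915]]), 't': array([-0.47516943,  0.16422541,  0.89208417])}
top {'fx': 541.6876653147983, 'fy': 541.6876653147983, 'cx': 311.90877582448445, 'cy': 232.52026594456646, 'R': array([[ 0.02522886, -0.9996808 ,  0.00134263],
       [-0.98324801, -0.02505662, -0.18054227],
       [ 0.18051829,  0.00323474, -0.98356631]]), 't': array([0.04376934, 0.509838  , 1.01245712])}
wrist {'fx': 378.3317273388068, 'fy': 378.3317273388068, 'cx': 325.9527437038586, 'cy': 232.93267840164532, 'R': array([[ 0.31970456, -0.94751495, -0.00209997],
       [-0.90291461, -0.30532628,  0.30252449],
       [-0.28728765, -0.09482236, -0.9531393 ]]), 't': array([-0.67384402, -0.0397764 ,  0.37867357])}
```

View pics/side0.png

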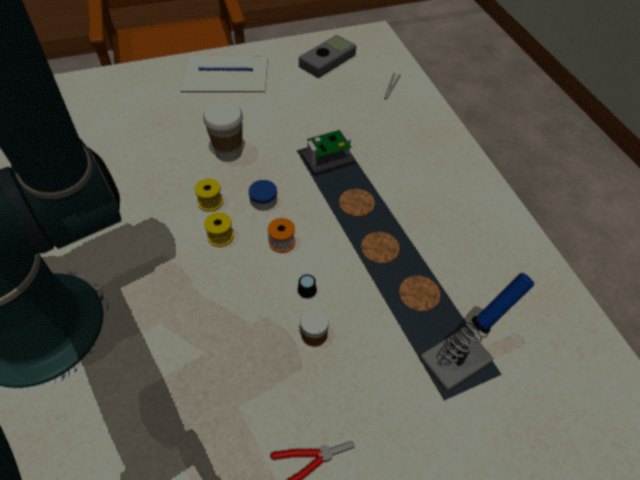

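View pics/top0.png

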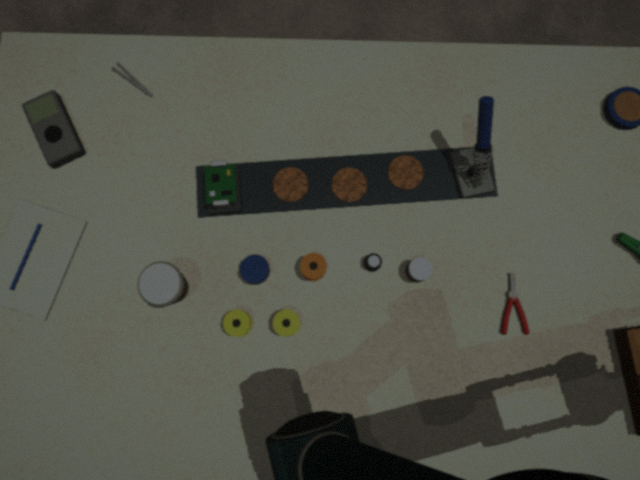

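View pics/wrist0.png

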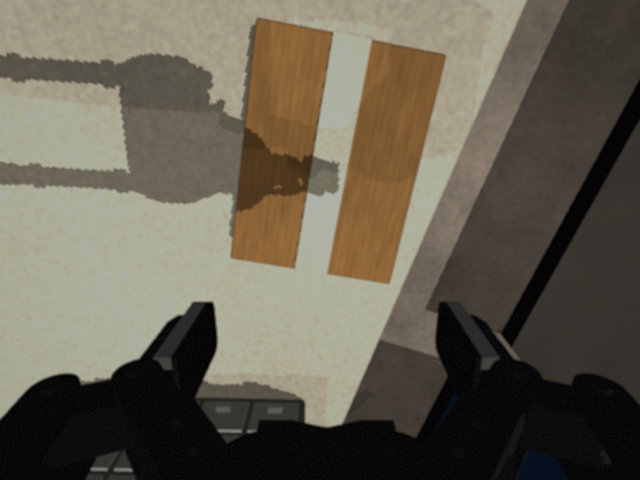

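Side and top views. Iron stand at top (475,170), the robot's right (-y), and board holder at (222,185), left. Candidates:
- **Spool:** orange at top (312,266), yellow ones at (237,322) and (286,322). The orange one fits.
- **Tin:** blue-lidded round thing at (254,269), near the other loose things. The blue/brown ring at (627,107) is not aluminium with a flat blue lid.
- **Jar:** white cap at (418,270), amber in the side view at (314,328). The large white one at (162,284) is the cup.
- **Loupe:** (373,262), black with a pale lens.

Next I'll take an enlarged crop and triangulate.

```bash
cat > h.py <<'E'
import numpy as np,cv2
def ray(c,u,v):
    d=np.array([(u-c['cx'])/c['fx'],(v-c['cy'])/c['fy'],1.]);R=np.array(c['R']);t=np.array(c['t'])
    return -R.T@t,R.T@d
def onz(c,u,v,z):
    o,d=ray(c,u,v);return o+d*(z-o[2])/d[2]
def proj(c,X):
    p=np.array(c['R'])@np.array(X)+np.array(c['t']);return np.array([p[0]/p[2]*c['fx']+c['cx'],p[1]/p[2]*c['fy']+c['cy']])
def tri(c1,a,c2,b):
    o1,d1=ray(c1,*a);o2,d2=ray(c2,*b);d1/=np.linalg.norm(d1);d2/=np.linalg.norm(d2)
    s=np.linalg.lstsq(np.c_[d1,-d2],o2-o1,rcond=None)[0]
    p,q=o1+s[0]*d1,o2+s[1]*d2
    return (p+q)/2,np.linalg.norm(p-q)
E
python3 - <<'E'
import numpy as np,cv2
s=np.load('pics/side0.npy');t=np.load('pics/top0.npy')
a=cv2.resize(t[235:345,215:445],None,fx=3.4,fy=3.4,interpolation=cv2.INTER_CUBIC)
b=cv2.resize(s[165:355,180:400],None,fx=3.,fy=3.,interpolation=cv2.INTER_CUBIC)
cv2.imwrite('pics/ct.png',a[:,:,::-1]);cv2.imwrite('pics/cs.png',b[:,:,::-1])
for n,im,pts in [('t',t,[(254,269),(312,258),(373,262),(418,270),(290,184),(349,184),(406,172)]),('s',s,[(263,188),(274,226),(307,281),(314,322),(357,203),(380,247),(420,293)])]:
    hsv=cv2.cvtColor(im,cv2.COLOR_RGB2HSV)
    print(n,[tuple(int(x) for x in hsv[v,u]) for u,v in pts])
E
```

```text
t [(110, 181, 52), (16, 177, 98), (101, 19, 106), (108, 13, 102), (16, 144, 71), (14, 147, 66), (13, 131, 74)]
s [(108, 208, 76), (16, 247, 130), (96, 52, 127), (43, 13, 133), (15, 161, 100), (14, 157, 99), (14, 154, 101)]
```

View pics/ct.png

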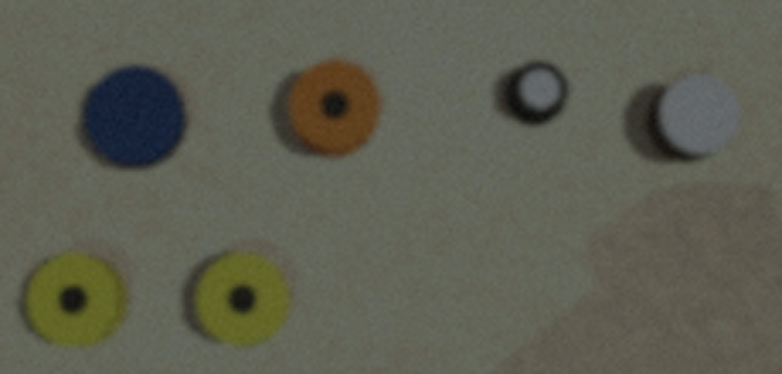

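View pics/cs.png

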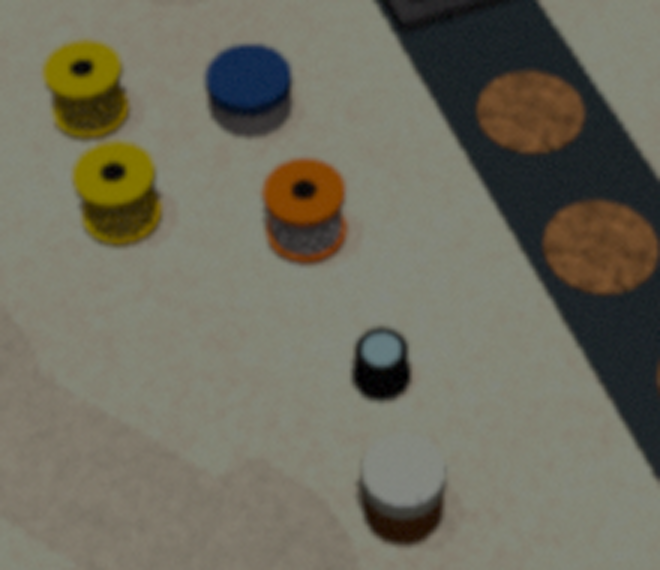

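The crops confirm all four. The only blue-lidded tin and the orange spool with grey winding are in this row, and both yellow spools are to be left alone. Now measuring.

Run:
```python
import numpy as np,cv2
from workcell import bot
from h import *
im={'s':np.load('pics/side0.npy'),'t':np.load('pics/top0.npy')}
C={'s':bot.get_calibration('side'),'t':bot.get_calibration('top')}
def blob(k,lo,hi,box,hull=True):
    x0,y0,x1,y1=box;h=cv2.cvtColor(cv2.GaussianBlur(im[k],(3,3),0),cv2.COLOR_RGB2HSV)[y0:y1,x0:x1]
    h=cv2.resize(h,None,fx=4,fy=4,interpolation=cv2.INTER_LINEAR)
    m=cv2.inRange(h,np.array(lo),np.array(hi))
    cs,_=cv2.findContours(m,cv2.RETR_EXTERNAL,cv2.CHAIN_APPROX_NONE)
    c=max(cs,key=cv2.contourArea);e=cv2.fitEllipse(cv2.convexHull(c))
    return ((e[0][0]+.5)/4-.5+x0,(e[0][1]+.5)/4-.5+y0),np.round(np.array(e[1])/4,1)
L={'tin':(dict(t=((100,120,20),(120,255,255),(230,245,280,295)),s=((100,150,60),(120,255,255),(235,165,290,215)))),
'spool':(dict(t=((8,110,60),(22,255,255),(290,240,335,290)),s=((10,180,105),(22,255,255),(255,210,310,236)))),
'hole':(dict(t=((0,0,0),(180,255,55),(305,258,322,274)),s=((0,0,0),(180,255,65),(272,222,292,234)))),
'jar':(dict(t=((80,0,85),(140,60,255),(402,252,436,288)),s=((0,0,115),(180,35,255),(298,308,330,332)))),
'lens':(dict(t=((0,0,75),(180,70,255),(367,255,382,269)),s=((80,25,90),(120,120,255),(298,272,318,292)))),
'padL':(dict(t=((5,90,40),(22,255,255),(265,160,315,208)),s=((5,100,60),(25,255,255),(330,180,385,222)))),
'padM':(dict(t=((5,90,40),(22,255,255),(325,160,375,208)),s=((5,100,60),(25,255,255),(352,222,408,270)))),
'padR':(dict(t=((5,90,40),(22,255,255),(380,148,432,196)),s=((5,100,60),(25,255,255),(390,268,448,318)))),
}
Z=dict(tin=.034,spool=.044,hole=.044,jar=.05,lens=.03,padL=.006,padM=.006,padR=.006)
for n,d in L.items():
    a,ea=blob('t',*d['t']);b,eb=blob('s',*d['s'])
    X,g=tri(C['t'],a,C['s'],b)
    print(n,'t',np.round(a,1),ea,'s',np.round(b,1),eb,'tri',np.round(X,4),'gap',round(g,4),'topZ',np.round(onz(C['t'],*a,Z[n])[:2],4),'sideZ',np.round(onz(C['s'],*b,Z[n])[:2],4))
```

```text
tin t [254.1 269. ] [26.5 26.6] s [262.3 190.3] [18.9 26.1] tri [0.4358 0.1681 0.0315] gap 0.0002 topZ [0.4356 0.1678] sideZ [0.4353 0.1658]
spool t [312.6 266.3] [26.7 27.7] s [280.9 228.7] [20.8 25.8] tri [0.4432 0.0537 0.0414] gap 0.0006 topZ [0.4426 0.0537] sideZ [0.4431 0.0517]
hole t [312.9 265.4] [7.  7.1] s [280.8 227.8] [5.4 7. ] tri [0.4438 0.0531 0.0449] gap 0.0008 topZ [0.4443 0.0531] sideZ [0.4435 0.0538]
jar t [420.4 268.3] [21.3 22. ] s [313.9 316.7] [31.  39.2] tri [ 0.4426 -0.152   0.0591] gap 0.0009 topZ [ 0.4433 -0.1538] sideZ [ 0.4447 -0.1472]
lens t [373.5 260.6] [10.8 11. ] s [306.7 280.8] [10.6 12.1] tri [ 0.4579 -0.0656  0.0316] gap 0.0008 topZ [ 0.4585 -0.0658] sideZ [ 0.4578 -0.0647]
padL t [290.1 183.9] [34.7 36.1] s [356.4 201.9] [27.5 36.1] tri [0.6168 0.1046 0.0046] gap 0.0007 topZ [0.6168 0.1045] sideZ [0.6159 0.1035]
padM t [348.8 184.1] [34.6 35.9] s [379.8 247. ] [31.2 39. ] tri [ 0.6195 -0.0168  0.0043] gap 0.0007 topZ [ 0.6194 -0.0167] sideZ [ 0.6185 -0.0179]
padR t [405.2 172. ] [34.3 35.9] s [419.2 292.8] [34.7 42.2] tri [ 0.6486 -0.1335  0.0042] gap 0.0007 topZ [ 0.6484 -0.1332] sideZ [ 0.6475 -0.1344]
```

Heights agree in the two views (lid, hole, lens and pad tops), except the jar's side mask, which spread to the table. I'll recheck the jar with the wrist camera. First move: turn to yaw 0 and travel toward the jar at (0.443,-0.153).

Request:
arm_command(slide=[[0.033, -0.035, 0], [0.029, -0.038, 0], [0.025, -0.041, 0], [0.0205, -0.0436, 0], [0.0205, -0.0436, 0], [0.0205, -0.0436, 0], [0.0205, -0.0436, 0], [0.0205, -0.0436, 0]], angular=[[0, 0, 6.2], [0, 0, 6.2], [0, 0, 6.2], [0, 0, 0], [0, 0, 0], [0, 0, 0], [0, 0, 0], [0, 0, 0]], hand=[0.0854, 0.0854, 0.0854, 0.0854, 0.0854, 0.0854, 0.0854, 0.0854], squeeze=40)

```text
time: 0.95
tool_pos: [0.3833, -0.285, 0.234]
tcp_rot: [-3.137, 0.04, 0.004]
wrist_force: [1.1, 0.5, 0.1]
width: 0.998
```

Request:
arm_command(slide=[[0.014, -0.032, 0], [0.014, -0.032, 0.01], [0.014, -0.032, 0.02], [0.014, -0.03, 0.03], [0.003, -0.003, 0.01], [0, 0, 0], [0, 0, 0], [0, 0, 0]], angular=[[0, 0, -1.4], [0, 0, 0], [0, 0, 0], [0, 0, 0], [0, 0, 0], [0, 0, 0], [0, 0, 0], [0, 0, 0]], hand=[0.0854, 0.0854, 0.0854, 0.0854, 0.0854, 0.0854, 0.0854, 0.0854])

```text
time: 1.75
tool_pos: [0.4461, -0.1464, 0.1641]
tcp_rot: [-3.139, -0.013, -0.002]
wrist_force: [-0.8, -0.2, 0.7]
width: 1.004
```

Run:
```python
from workcell import bot
import cv2,numpy as np
from h import *
c=bot.get_calibration('wrist');im=bot.read_camera('wrist')
cv2.imwrite('pics/w1.png',im[:,:,::-1]);np.save('pics/w1.npy',im)
s=bot.read_state();print(s['time'],s['tool_pos'],s['tcp_rot'],s['width'], 'cam',ray(c,0,0)[0])
print('expected jar top px',proj(c,[.4435,-.153,.05]),'tcp',proj(c,s['tool_pos']))
```

```text
1.8 [ 0.44624559 -0.14659055  0.16435527] [-3.13889713e+00 -1.22021595e-02 -3.11873425e-03] 0.9998794512608836 cam [ 0.52292075 -0.14611172  0.29767335]
expected jar top px [335.88240221 234.65936944] tcp [326.32647942 315.93346129]
```

View pics/w1.png

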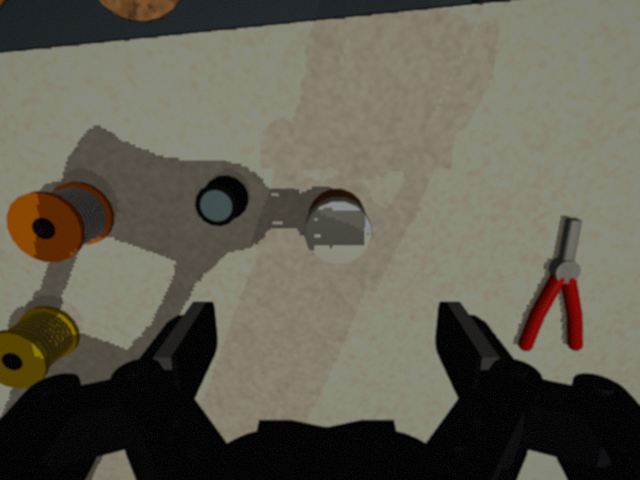

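Wrist view: jar cap centred at about (338,232), expected at (336,235), so the positions agree to about 2 mm. The jaws straddle column 326. Descending over the jar and closing.

Request:
arm_command(slide=[[-0.002, 0.0074, 0.02], [0, 0, 0.04], [0, 0, 0.04], [0, 0, 0.025], [0, 0, 0.012], [0, 0, 0.005], [0, 0, 0], [0, 0, 0]], angular=[[0, 0, 0], [0, 0, 0], [0, 0, 0], [0, 0, 0], [0, 0, 0], [0, 0, 0], [0, 0, 0], [0, 0, 0]], hand=[0.0854, 0.0854, 0.0854, 0.0854, 0.0854, 0.0854, 0.0854, 0.0854])

```text
time: 2.6
tool_pos: [0.4537, -0.1654, 0.0292]
tcp_rot: [3.134, -0.005, 0.035]
wrist_force: [-0.7, -0.5, -0.0]
width: 1.003
```

Drifted about 10 mm with a small tilt. I'll write a helper that works out the corrections in tool axes.

```bash
cat > go.py <<'E'
import sys,numpy as np
from workcell import bot
from scipy.spatial.transform import Rotation as Ro
def need(x,y,z,yaw=0):
    s=bot.read_state();R=Ro.from_rotvec(s['tcp_rot'])
    T=Ro.from_matrix(np.array([[1,0,0],[0,-1,0],[0,0,-1.]]))
    T=Ro.from_euler('z',yaw,degrees=True)*T
    print('t',round(s['time'],2),'pos',np.round(s['tool_pos'],4),'w',round(s['width'],3),'F',np.round(s['wrist_force'],1))
    print('slide',np.round(R.inv().apply(np.array([x,y,z])-s['tool_pos']),4),'turn deg',np.round(np.degrees((R.inv()*T).as_rotvec()),2))
if __name__=='__main__': need(*map(float,sys.argv[1:]))
E
for i in 1 2 3; do python3 go.py .4445 -.154 .022;done
```

```text
t 2.6 pos [ 0.4537 -0.1654  0.0292] w 1.003 F [-0.7 -0.5 -0. ]
slide [-0.0094 -0.0114  0.0069] turn deg [ 0.41 -1.3  -0.19]
t 2.6 pos [ 0.4537 -0.1654  0.0292] w 1.003 F [-0.7 -0.5 -0. ]
slide [-0.0094 -0.0114  0.0069] turn deg [ 0.41 -1.3  -0.19]
t 2.6 pos [ 0.4537 -0.1654  0.0292] w 1.003 F [-0.7 -0.5 -0. ]
slide [-0.0094 -0.0114  0.0069] turn deg [ 0.41 -1.3  -0.19]
```

Request:
arm_command(slide=[[-0.0094, -0.0114, 0], [0, 0, 0], [0, 0, 0.006], [0, 0, 0], [0, 0, 0], [0, 0, 0], [0, 0, 0], [0, 0, 0]], angular=[[0.4, -1.3, -0.2], [0, 0, 0], [0, 0, 0], [0, 0, 0], [0, 0, 0], [0, 0, 0], [0, 0, 0], [0, 0, 0]], hand=[0.0854, 0.0854, 0.0854, 0.06, 0.04, 0.04, 0.04, 0.04])

```text
time: 3.4
tool_pos: [0.4471, -0.1539, 0.0269]
tcp_rot: [3.139, 0.002, 0.009]
wrist_force: [0.3, 0.7, 1.1]
width: 0.532
```

```bash
python3 go.py .4445 -.154 .022
```

```text
t 3.4 pos [ 0.4471 -0.1539  0.0269] w 0.532 F [0.3 0.7 1.1]
slide [-0.0026  0.0001  0.0048] turn deg [ 0.16 -0.32  0.08]
```

Gripped at 45 mm. Lift and carry to the middle pad.

Request:
arm_command(slide=[[0, 0, -0.04], [0, 0, -0.03], [0.033, -0.026, -0.01], [0.033, -0.026, 0], [0.033, -0.026, 0], [0.033, -0.026, 0], [0.025, -0.02, 0], [0, 0, 0]], angular=[[0, 0, 0], [0, 0, 0], [0, 0, 0], [0, 0, 0], [0, 0, 0], [0, 0, 0], [0, 0, 0], [0, 0, 0]], hand=[0.04, 0.04, 0.04, 0.04, 0.04, 0.04, 0.04, 0.04])

```text
time: 4.2
tool_pos: [0.6064, -0.0254, 0.106]
tcp_rot: [3.141, -0.006, 0.002]
wrist_force: [-0.9, -1.4, -1.1]
width: 0.533
```

```bash
python3 go.py .6215 -.017 .034
```

```text
t 4.2 pos [ 0.6064 -0.0254  0.106 ] w 0.533 F [-0.9 -1.4 -1.1]
slide [ 0.015  -0.0085  0.072 ] turn deg [ 0.01 -0.06 -0.22]
```

Request:
arm_command(slide=[[0.013, -0.007, 0.01], [0.002, -0.001, 0.02], [0, 0, 0.02], [0, 0, 0.007], [0, 0, 0], [0, 0, 0], [0, 0, 0], [0, 0, 0]], angular=[[0, 0, 0], [0, 0, 0], [0, 0, 0], [0, 0, 0], [0, 0, 0], [0, 0, 0], [0, 0, 0], [0, 0, 0]], hand=[0.04, 0.04, 0.04, 0.04, 0.04, 0.04, 0.04, 0.04])

```text
time: 5.0
tool_pos: [0.6194, -0.0185, 0.0463]
tcp_rot: [3.14, -0.005, -0.005]
wrist_force: [1.8, 0.3, -1.5]
width: 0.534
```

```bash
python3 go.py .6215 -.017 .034;python3 - <<'E'
from workcell import bot
import cv2,numpy as np
from h import *
c=bot.get_calibration('side');im=bot.read_camera('side')
a=cv2.resize(im[180:330,300:500],None,fx=4,fy=4);cv2.imwrite('pics/s2.png',a[:,:,::-1])
E
```

```text
t 5.0 pos [ 0.6194 -0.0185  0.0463] w 0.534 F [ 1.8  0.3 -1.5]
slide [ 0.0021 -0.0015  0.0123] turn deg [ 0.07  0.19 -0.17]
```

View pics/s2.png

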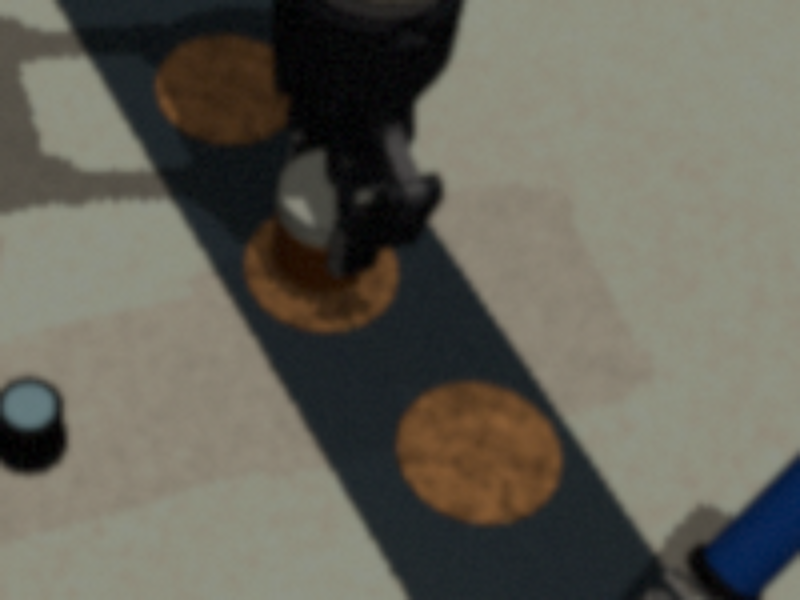

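Jar is held upright just above the middle pad. Lower it, watching the force.

Request:
arm_command(slide=[[0.002, -0.0015, 0.006], [0, 0, 0.004], [0, 0, 0.002], [0, 0, 0.001], [0, 0, 0], [0, 0, 0], [0, 0, 0], [0, 0, 0]], angular=[[0, 0, 0], [0, 0, 0], [0, 0, 0], [0, 0, 0], [0, 0, 0], [0, 0, 0], [0, 0, 0], [0, 0, 0]], hand=[0.04, 0.04, 0.04, 0.04, 0.04, 0.04, 0.04, 0.04])

```text
time: 5.85
tool_pos: [0.6229, -0.0169, 0.0338]
tcp_rot: [3.14, -0.004, -0.0]
wrist_force: [0.2, -0.6, -1.8]
width: 0.532
```

```bash
python3 go.py .6215 -.017 .034
```

```text
t 5.85 pos [ 0.6229 -0.0169  0.0338] w 0.532 F [ 0.2 -0.6 -1.8]
slide [-0.0014  0.0001 -0.0002] turn deg [ 0.08  0.02 -0.16]
```

Request:
arm_command(slide=[[-0.0015, 0, 0.001], [0, 0, 0], [0, 0, 0], [0, 0, 0], [0, 0, 0], [0, 0, -0.03], [0, 0, -0.04], [0, 0, -0.04]], angular=[[0, 0, 0], [0, 0, 0], [0, 0, 0], [0, 0, 0], [0, 0, 0], [0, 0, 0], [0, 0, 0], [0, 0, 0]], hand=[0.04, 0.06, 0.075, 0.0854, 0.0854, 0.0854, 0.0854, 0.0854])

```text
time: 6.65
tool_pos: [0.6161, -0.0165, 0.1386]
tcp_rot: [3.141, -0.005, -0.023]
wrist_force: [1.8, 0.8, 0.1]
width: 1.001
```

```bash
python3 go.py .4356 .1675 .12
```

```text
t 6.65 pos [ 0.6161 -0.0165  0.1386] w 1.001 F [1.8 0.8 0.1]
slide [-0.1807 -0.1835  0.0211] turn deg [ 0.03  0.83 -0.17]
```

Now to the tin at (0.4356, 0.1675).

Request:
arm_command(slide=[[-0.032, -0.0325, -0.005], [-0.032, -0.0325, 0.003], [-0.032, -0.0325, 0.003], [-0.032, -0.0325, 0.003], [-0.032, -0.0325, 0.003], [-0.02, -0.02, 0.003], [0, 0, 0], [0, 0, 0]], angular=[[0, 0.8, -0.2], [0, 0, 0], [0, 0, 0], [0, 0, 0], [0, 0, 0], [0, 0, 0], [0, 0, 0], [0, 0, 0]], hand=[0.0854, 0.0854, 0.0854, 0.0854, 0.0854, 0.0854, 0.0854, 0.0854])

```text
time: 7.45
tool_pos: [0.4402, 0.171, 0.1386]
tcp_rot: [-3.14, 0.003, -0.042]
wrist_force: [0.9, -1.0, 0.0]
width: 1.0
```

```bash
python3 go.py .4356 .1675 .016;python3 - <<'E'
from workcell import bot
import cv2,numpy as np
from h import *
c=bot.get_calibration('wrist');im=bot.read_camera('wrist')
cv2.imwrite('pics/w2.png',im[:,:,::-1])
print(proj(c,[.4356,.1675,.034]))
c=bot.get_calibration('top');im=bot.read_camera('top')
cv2.imwrite('pics/t2.png',cv2.resize(im[120:340,140:440],None,fx=2.6,fy=2.6)[:,:,::-1]);np.save('pics/t2.npy',im)
E
```

```text
t 7.45 pos [0.4402 0.171  0.1386] w 1.0 F [ 0.9 -1.   0. ]
slide [-0.0079  0.0037  0.1224] turn deg [-0.07 -1.54 -0.12]
[331.31663106 245.69082813]
```

View pics/w2.png

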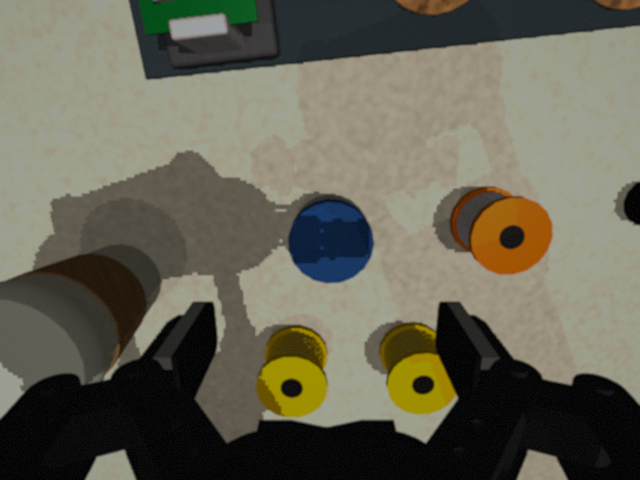

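View pics/t2.png

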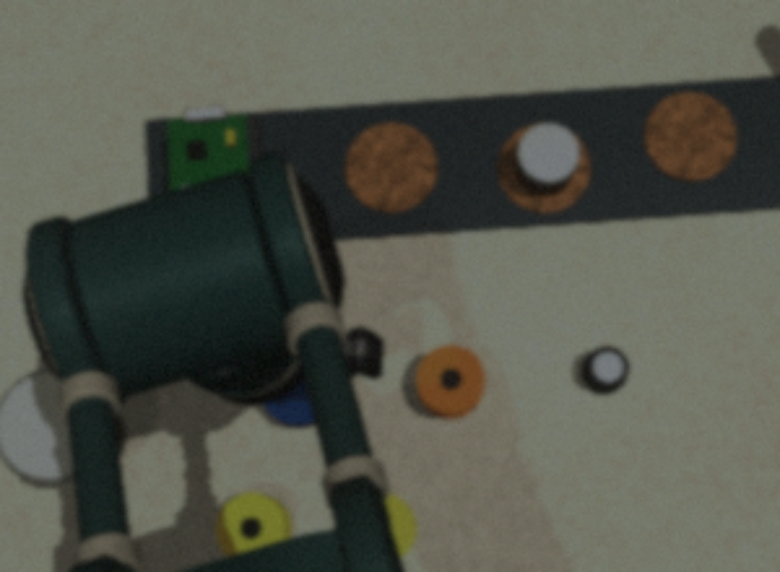

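Top view: jar stands on the middle pad. Wrist view: tin lid at (331,241) against (331,246) expected, about 3 mm. Straighten, centre, descend partway.

Request:
arm_command(slide=[[-0.003, 0.0035, 0.01], [0, 0, 0.03], [0, 0, 0.03], [0, 0, 0.02], [0, 0, 0], [0, 0, 0], [0, 0, 0], [0, 0, 0]], angular=[[0, -1.5, 0], [0, 0, 0], [0, 0, 0], [0, 0, 0], [0, 0, 0], [0, 0, 0], [0, 0, 0], [0, 0, 0]], hand=[0.0854, 0.0854, 0.0854, 0.0854, 0.0854, 0.0854, 0.0854, 0.0854])

```text
time: 8.35
tool_pos: [0.4463, 0.1614, 0.0465]
tcp_rot: [-3.14, 0.023, -0.0]
wrist_force: [0.6, -0.5, -0.3]
width: 0.999
```

```bash
python3 go.py .4365 .1675 .016
```

```text
t 8.35 pos [0.4463 0.1614 0.0465] w 0.999 F [ 0.6 -0.5 -0.3]
slide [-0.0099 -0.0059  0.0305] turn deg [-0.1  -0.01 -0.84]
```

Request:
arm_command(slide=[[-0.0095, -0.006, 0], [0, 0, 0], [-0.001, 0, 0.012], [-0.001, 0, 0.012], [0, 0, 0.004], [0, 0, 0], [0, 0, 0], [0, 0, 0]], angular=[[0, 0, 0], [0, 0, 0], [0, 0, 0], [0, 0, 0], [0, 0, 0], [0, 0, 0], [0, 0, 0], [0, 0, 0]], hand=[0.0854, 0.0854, 0.0854, 0.0854, 0.0854, 0.0854, 0.0854, 0.0854])

```text
time: 9.15
tool_pos: [0.4352, 0.1691, 0.0181]
tcp_rot: [-3.138, 0.021, -0.006]
wrist_force: [0.7, -1.0, 0.1]
width: 0.998
```

```bash
python3 go.py .4365 .1675 .016
```

```text
t 9.15 pos [0.4352 0.1691 0.0181] w 0.998 F [ 0.7 -1.   0.1]
slide [0.0013 0.0016 0.0021] turn deg [-0.18 -0.23 -0.78]
```

Request:
arm_command(slide=[[0.001, 0.0015, 0.002], [0, 0, 0], [0, 0, 0], [0, 0, 0], [0, 0, 0], [0, 0, -0.01], [0, 0, -0.03], [0, 0, -0.03]], angular=[[0, 0, 0], [0, 0, 0], [0, 0, 0], [0, 0, 0], [0, 0, 0], [0, 0, 0], [0, 0, 0], [0, 0, 0]], hand=[0.0854, 0.07, 0.05, 0.05, 0.05, 0.05, 0.05, 0.05])

```text
time: 9.95
tool_pos: [0.432, 0.1657, 0.0846]
tcp_rot: [3.141, -0.022, -0.009]
wrist_force: [0.6, -0.5, -1.9]
width: 0.645
```

```bash
python3 go.py .648 -.1337 .105
```

```text
t 9.95 pos [0.432  0.1657 0.0846] w 0.645 F [ 0.6 -0.5 -1.9]
slide [ 0.22    0.2964 -0.0216] turn deg [ 0.01  0.33 -0.8 ]
```

Run:
```python
from workcell import bot
import cv2,numpy as np
c=bot.get_calibration('side');im=bot.read_camera('side')
a=cv2.resize(im[80:260,170:410],None,fx=3.2,fy=3.2);b=cv2.convertScaleAbs(a,alpha=1.6);cv2.imwrite('pics/s3.png',b[:,:,::-1])
im=bot.read_camera('wrist');cv2.imwrite('pics/w3.png',cv2.convertScaleAbs(im,alpha=1.4)[:,:,::-1])
```

```text
(no output)
```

View pics/s3.png

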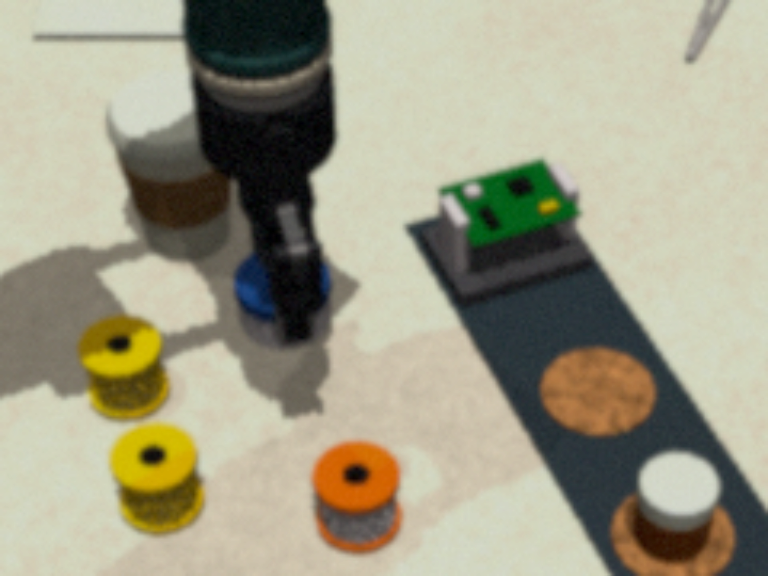

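View pics/w3.png

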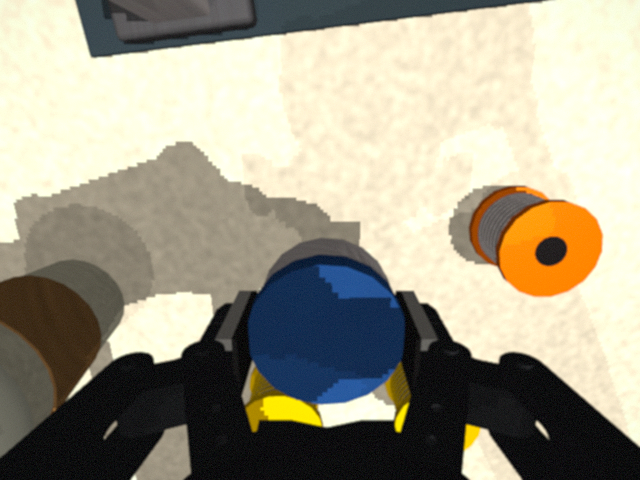

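Run:
```python
from workcell import bot
from h import *
c=bot.get_calibration('wrist');p=bot.read_state()['tool_pos']
for dz in (.014,.018): print(onz(c,327,325,p[2]+dz)-p)
```

```text
[ 0.00434042 -0.00056763  0.014     ]
[ 0.00674914 -0.00059807  0.018     ]
```

Tin is held level, centred about 3-5 mm ahead of the TCP. Carry to the right pad at height.

Request:
arm_command(slide=[[0, 0.02, -0.03], [0.028, 0.038, 0], [0.028, 0.038, 0], [0.028, 0.038, 0], [0.028, 0.038, 0], [0.028, 0.038, 0], [0.028, 0.038, 0], [0.02, 0.02, 0]], angular=[[0, 0, -0.8], [0, 0, 0], [0, 0, 0], [0, 0, 0], [0, 0, 0], [0, 0, 0], [0, 0, 0], [0, 0, 0]], hand=[0.05, 0.05, 0.05, 0.05, 0.05, 0.05, 0.05, 0.05])

```text
time: 10.85
tool_pos: [0.6268, -0.1073, 0.1176]
tcp_rot: [-3.137, -0.013, -0.006]
wrist_force: [-0.3, 0.5, -1.5]
width: 0.65
```

```bash
python3 go.py .645 -.1337 .023
```

```text
t 10.85 pos [ 0.6268 -0.1073  0.1176] w 0.65 F [-0.3  0.5 -1.5]
slide [0.0177 0.027  0.0945] turn deg [-0.27 -0.22  0.46]
```

Request:
arm_command(slide=[[0.012, 0.015, 0.01], [0.004, 0.008, 0.02], [0, 0, 0.025], [0, 0, 0.01], [0, 0, 0], [0, 0, 0], [0, 0, 0], [0, 0, 0]], angular=[[0, 0, 0], [0, 0, 0], [0, 0, 0], [0, 0, 0], [0, 0, 0], [0, 0, 0], [0, 0, 0], [0, 0, 0]], hand=[0.05, 0.05, 0.05, 0.05, 0.05, 0.05, 0.05, 0.05])

```text
time: 11.65
tool_pos: [0.646, -0.1356, 0.0491]
tcp_rot: [-3.138, -0.005, -0.007]
wrist_force: [-0.1, -0.8, -0.8]
width: 0.648
```

```bash
python3 go.py .645 -.1337 .023
python3 - <<'E'
from workcell import bot
import cv2,numpy as np
from h import *
c=bot.get_calibration('wrist');p=bot.read_state()['tool_pos'];im=bot.read_camera('wrist')
cv2.imwrite('pics/w4.png',cv2.convertScaleAbs(im,alpha=1.4)[:,:,::-1])
print(proj(c,[.6483,-.1335,.006]))
E
```

```text
t 11.65 pos [ 0.646  -0.1356  0.0491] w 0.648 F [-0.1 -0.8 -0.8]
slide [-0.0011 -0.0018  0.0261] turn deg [-0.23 -0.24  0.18]
[322.03937274 268.65085   ]
```

View pics/w4.png

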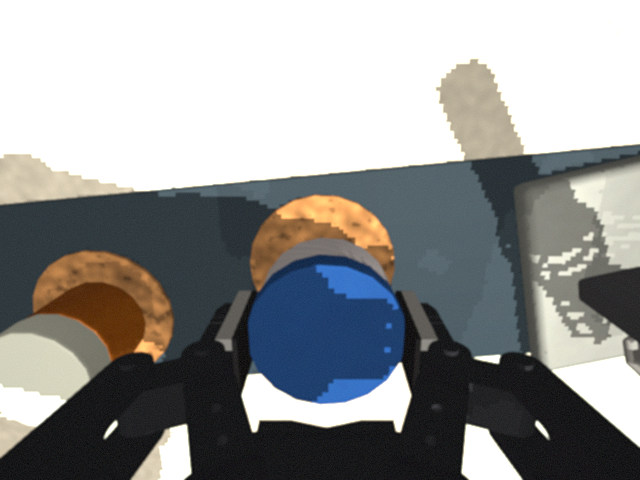

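Tin is over the right pad, clear of the iron stand. Lower it gently.

Request:
arm_command(slide=[[-0.001, -0.0018, 0.01], [0, 0, 0.008], [0, 0, 0.004], [0, 0, 0.002], [0, 0, 0], [0, 0, 0], [0, 0, 0], [0, 0, 0]], angular=[[0, 0, 0], [0, 0, 0], [0, 0, 0], [0, 0, 0], [0, 0, 0], [0, 0, 0], [0, 0, 0], [0, 0, 0]], hand=[0.05, 0.05, 0.05, 0.05, 0.05, 0.05, 0.05, 0.05])

```text
time: 12.5
tool_pos: [0.6464, -0.1333, 0.025]
tcp_rot: [-3.138, -0.006, -0.012]
wrist_force: [-0.5, -0.2, -1.4]
width: 0.646
```

```bash
python3 go.py .645 -.1337 .022
```

```text
t 12.5 pos [ 0.6464 -0.1333  0.025 ] w 0.646 F [-0.5 -0.2 -1.4]
slide [-0.0014  0.0004  0.003 ] turn deg [-0.19 -0.43  0.22]
```

Request:
arm_command(slide=[[-0.001, 0, 0.002], [0, 0, 0.001], [0, 0, 0], [0, 0, 0], [0, 0, 0], [0, 0, 0], [0, 0, -0.02], [0, 0, -0.04]], angular=[[0, 0, 0], [0, 0, 0], [0, 0, 0], [0, 0, 0], [0, 0, 0], [0, 0, 0], [0, 0, 0], [0, 0, 0]], hand=[0.05, 0.05, 0.065, 0.08, 0.0854, 0.0854, 0.0854, 0.0854])

```text
time: 13.3
tool_pos: [0.6405, -0.1325, 0.0773]
tcp_rot: [-3.136, -0.006, 0.005]
wrist_force: [0.7, 0.8, 0.2]
width: 1.001
```

```bash
python3 go.py .444 .0533 .13
```

```text
t 13.3 pos [ 0.6405 -0.1325  0.0773] w 1.001 F [0.7 0.8 0.2]
slide [-0.196  -0.1869 -0.0509] turn deg [-0.34  0.18  0.21]
```

Request:
arm_command(slide=[[-0.01, 0, -0.04], [-0.032, -0.032, -0.015], [-0.032, -0.032, 0], [-0.032, -0.032, 0], [-0.032, -0.032, 0], [-0.032, -0.032, 0], [-0.022, -0.022, 0], [0, 0, 0]], angular=[[0, 0, 0], [0, 0, 0], [0, 0, 0], [0, 0, 0], [0, 0, 0], [0, 0, 0], [0, 0, 0], [0, 0, 0]], hand=[0.0854, 0.0854, 0.0854, 0.0854, 0.0854, 0.0854, 0.0854, 0.0854])

```text
time: 14.1
tool_pos: [0.4485, 0.0516, 0.1421]
tcp_rot: [-3.138, 0.0, -0.026]
wrist_force: [-0.1, -0.2, 0.1]
width: 1.002
```

```bash
python3 go.py .444 .0533 .05
python3 - <<'E'
from workcell import bot
import cv2,numpy as np
from h import *
c=bot.get_calibration('top');im=bot.read_camera('top');np.save('pics/t5.npy',im)
cv2.imwrite('pics/t5.png',cv2.convertScaleAbs(cv2.resize(im[120:340,200:500],None,fx=2.6,fy=2.6),alpha=1.5)[:,:,::-1])
c=bot.get_calibration('wrist');p=bot.read_state()['tool_pos'];im=bot.read_camera('wrist')
cv2.imwrite('pics/w5.png',cv2.convertScaleAbs(im,alpha=1.3)[:,:,::-1])
print(proj(c,[.444,.0533,.044]))
E
```

```text
t 14.1 pos [0.4485 0.0516 0.1421] w 1.002 F [-0.1 -0.2  0.1]
slide [-0.0061 -0.0014  0.092 ] turn deg [-0.2  -0.96 -0.02]
[322.38388542 249.40912547]
```

View pics/t5.png

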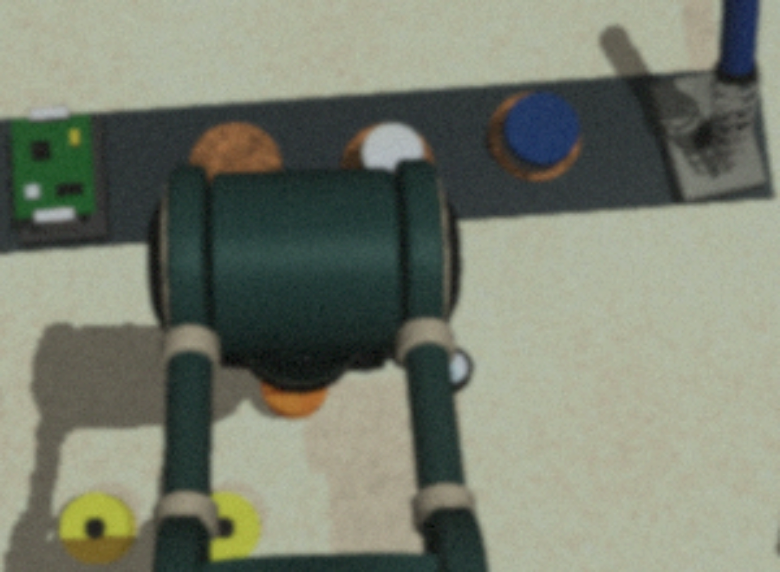

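View pics/w5.png

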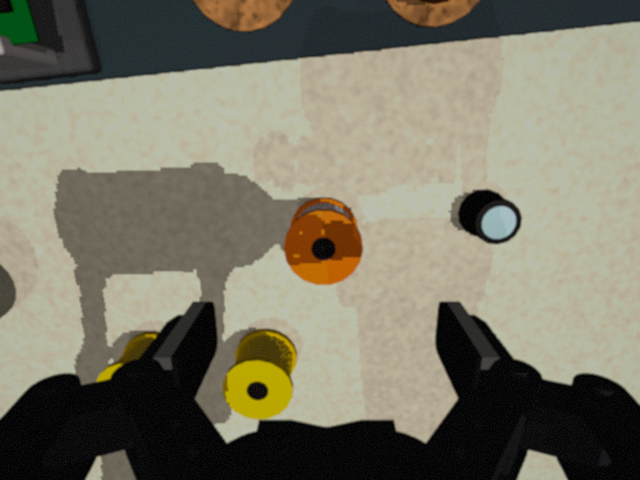

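Wrist view: spool hole at (323,248), expected (322,249). The tin is on the right pad. Descend on the spool.

Request:
arm_command(slide=[[-0.005, -0.001, 0.01], [-0.001, 0, 0.03], [-0.001, 0, 0.03], [0, 0, 0.015], [0, 0, 0], [0, 0, 0], [0, 0, 0], [0, 0, 0]], angular=[[0, -0.9, 0], [0, 0, 0], [0, 0, 0], [0, 0, 0], [0, 0, 0], [0, 0, 0], [0, 0, 0], [0, 0, 0]], hand=[0.0854, 0.0854, 0.0854, 0.0854, 0.0854, 0.0854, 0.0854, 0.0854])

```text
time: 15.0
tool_pos: [0.4529, 0.0464, 0.0555]
tcp_rot: [-3.14, 0.015, -0.011]
wrist_force: [-0.1, 0.1, 0.3]
width: 0.999
```

```bash
python3 go.py .444 .0533 .023
python3 - <<'E'
import numpy as np,cv2
from workcell import bot
from h import *
C=bot.get_calibration('top');im=np.load('pics/t5.npy')
def blob(lo,hi,box):
    x0,y0,x1,y1=box;h=cv2.cvtColor(cv2.GaussianBlur(im,(3,3),0),cv2.COLOR_RGB2HSV)[y0:y1,x0:x1]
    h=cv2.resize(h,None,fx=4,fy=4);m=cv2.inRange(h,np.array(lo),np.array(hi))
    c=max(cv2.findContours(m,cv2.RETR_EXTERNAL,cv2.CHAIN_APPROX_NONE)[0],key=cv2.contourArea);e=cv2.fitEllipse(cv2.convexHull(c))
    return ((e[0][0]+.5)/4-.5+x0,(e[0][1]+.5)/4-.5+y0),np.round(np.array(e[1])/4,1)
a,e=blob((100,120,20),(120,255,255),(385,145,432,195));print('tin',a,e,onz(C,*a,.04)) 
im=np.load('pics/t2.npy');a,e=blob((80,0,85),(140,60,255),(330,160,372,200));print('jar',a,e,onz(C,*a,.056))
E
```

```text
t 15.0 pos [0.4529 0.0464 0.0555] w 0.999 F [-0.1  0.1  0.3]
slide [-0.0092 -0.0068  0.0325] turn deg [-0.09 -0.4  -0.53]
tin (408.11319732666016, 169.01972770690918) [26.1 28. ] [ 0.64441521 -0.13337155  0.04      ]
jar (350.9782295227051, 178.49666023254395) [19.6 21.9] [ 0.61709332 -0.01767421  0.056     ]
```

Tin is 4 mm and jar 2 mm from their pad centres. Both are fine.

Request:
arm_command(slide=[[-0.009, -0.0065, 0], [0, 0, 0], [-0.001, 0, 0.014], [-0.001, 0, 0.013], [0, 0, 0.004], [0, 0, 0], [0, 0, 0], [0, 0, 0]], angular=[[0, -0.4, 0], [0, 0, 0], [0, 0, 0], [0, 0, 0], [0, 0, 0], [0, 0, 0], [0, 0, 0], [0, 0, 0]], hand=[0.0854, 0.0854, 0.0854, 0.0854, 0.0854, 0.0854, 0.0854, 0.0854])

```text
time: 15.8
tool_pos: [0.4454, 0.0549, 0.0292]
tcp_rot: [-3.139, 0.012, -0.016]
wrist_force: [0.0, -0.6, -0.0]
width: 1.0
```

```bash
python3 go.py .444 .0533 .022
```

```text
t 15.8 pos [0.4454 0.0549 0.0292] w 1.0 F [ 0.  -0.6 -0. ]
slide [-0.0014  0.0016  0.0072] turn deg [-0.14 -0.59 -0.43]
```

Request:
arm_command(slide=[[-0.0015, 0.0015, 0.006], [0, 0, 0.001], [0, 0, 0], [0, 0, 0], [0, 0, 0], [0, 0, -0.01], [0, 0, -0.035], [0, 0, -0.04]], angular=[[0, -0.6, 0], [0, 0, 0], [0, 0, 0], [0, 0, 0], [0, 0, 0], [0, 0, 0], [0, 0, 0], [0, 0, 0]], hand=[0.0854, 0.07, 0.045, 0.045, 0.045, 0.045, 0.045, 0.045])

```text
time: 16.6
tool_pos: [0.4374, 0.0525, 0.1036]
tcp_rot: [-3.14, 0.012, 0.027]
wrist_force: [0.8, -0.0, -2.2]
width: 0.591
```

```bash
python3 go.py .6145 .1043 .1
python3 - <<'E'
from workcell import bot
import cv2,numpy as np
from h import *
c=bot.get_calibration('wrist');p=bot.read_state()['tool_pos'];im=bot.read_camera('wrist')
cv2.imwrite('pics/w6.png',cv2.convertScaleAbs(im,alpha=1.3)[:,:,::-1])
print(proj(c,p+[0,0,.020]))
E
```

```text
t 16.6 pos [0.4374 0.0525 0.1036] w 0.591 F [ 0.8 -0.  -2.2]
slide [ 0.1768 -0.0532  0.0006] turn deg [-0.08  0.98 -0.44]
[325.69158596 346.3606786 ]
```

View pics/w6.png

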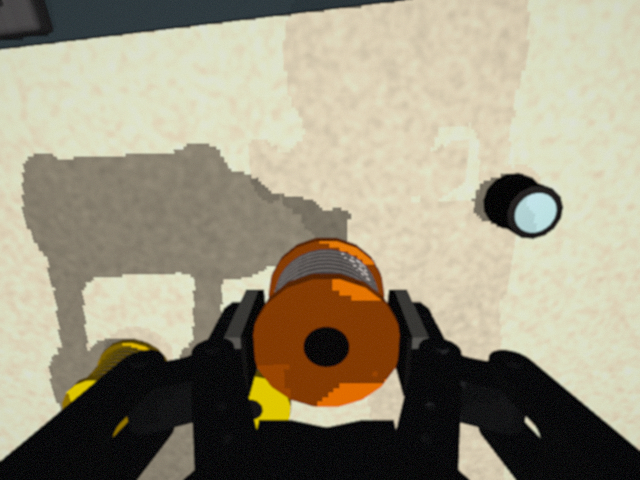

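Spool is held level, its hole at (326,347), right on the tool axis. Carry to the left pad at (0.6167, 0.104).

Request:
arm_command(slide=[[0.035, -0.01, -0.004], [0.036, -0.011, 0], [0.036, -0.011, 0], [0.036, -0.011, 0], [0.025, -0.007, 0], [0, 0, 0], [0, 0, 0], [0, 0, 0]], angular=[[0, 0.9, -0.4], [0, 0, 0], [0, 0, 0], [0, 0, 0], [0, 0, 0], [0, 0, 0], [0, 0, 0], [0, 0, 0]], hand=[0.045, 0.045, 0.045, 0.045, 0.045, 0.045, 0.045, 0.045])

```text
time: 17.45
tool_pos: [0.6143, 0.1043, 0.1194]
tcp_rot: [-3.139, 0.001, -0.02]
wrist_force: [-0.3, -0.0, -3.6]
width: 0.584
```

```bash
python3 go.py .6167 .1043 .03
```

```text
t 17.45 pos [0.6143 0.1043 0.1194] w 0.584 F [-0.3 -0.  -3.6]
slide [0.0013 0.0002 0.0894] turn deg [-0.13 -0.72 -0.03]
```

Request:
arm_command(slide=[[0.001, 0, 0.015], [0, 0, 0.03], [0, 0, 0.025], [0, 0, 0.006], [0, 0, 0], [0, 0, 0], [0, 0, 0], [0, 0, 0]], angular=[[0, -0.7, 0], [0, 0, 0], [0, 0, 0], [0, 0, 0], [0, 0, 0], [0, 0, 0], [0, 0, 0], [0, 0, 0]], hand=[0.045, 0.045, 0.045, 0.045, 0.045, 0.045, 0.045, 0.045])

```text
time: 18.25
tool_pos: [0.6111, 0.1029, 0.0408]
tcp_rot: [-3.14, 0.003, 0.005]
wrist_force: [0.2, 0.1, -3.7]
width: 0.589
```

```bash
python3 go.py .6167 .1043 .03
```

```text
t 18.25 pos [0.6111 0.1029 0.0408] w 0.589 F [ 0.2  0.1 -3.7]
slide [ 0.0057 -0.0014  0.0108] turn deg [-0.12  0.18 -0.11]
```

Request:
arm_command(slide=[[0.0055, -0.0014, 0.003], [0, 0, 0.004], [0, 0, 0.002], [0, 0, 0.001], [0, 0, 0], [0, 0, 0], [0, 0, 0], [0, 0, 0]], angular=[[0, 0, 0], [0, 0, 0], [0, 0, 0], [0, 0, 0], [0, 0, 0], [0, 0, 0], [0, 0, 0], [0, 0, 0]], hand=[0.045, 0.045, 0.045, 0.045, 0.045, 0.045, 0.045, 0.045])

```text
time: 19.05
tool_pos: [0.6193, 0.1048, 0.0326]
tcp_rot: [-3.139, 0.003, -0.003]
wrist_force: [0.4, 0.3, -3.0]
width: 0.585
```

```bash
python3 go.py .6167 .1043 .028
```

```text
t 19.05 pos [0.6193 0.1048 0.0326] w 0.585 F [ 0.4  0.3 -3. ]
slide [-0.0026  0.0005  0.0046] turn deg [-0.15 -0.1  -0.1 ]
```

Request:
arm_command(slide=[[-0.0025, 0, 0.0015], [0, 0, 0.0015], [0, 0, 0], [0, 0, 0], [0, 0, 0], [0, 0, 0], [0, 0, 0], [0, 0, 0]], angular=[[0, 0, 0], [0, 0, 0], [0, 0, 0], [0, 0, 0], [0, 0, 0], [0, 0, 0], [0, 0, 0], [0, 0, 0]], hand=[0.045, 0.045, 0.045, 0.045, 0.045, 0.045, 0.045, 0.045])

```text
time: 19.85
tool_pos: [0.6165, 0.1047, 0.0295]
tcp_rot: [-3.139, 0.003, -0.003]
wrist_force: [0.3, -0.7, -2.6]
width: 0.585
```

```bash
python3 go.py .6167 .1043 .028
```

```text
t 19.85 pos [0.6165 0.1047 0.0295] w 0.585 F [ 0.3 -0.7 -2.6]
slide [0.0002 0.0004 0.0015] turn deg [-0.15 -0.1  -0.1 ]
```

Near contact; one more millimetre, then release and rise.

Request:
arm_command(slide=[[0, 0, 0.001], [0, 0, 0], [0, 0, 0], [0, 0, 0], [0, 0, 0], [0, 0, -0.02], [0, 0, -0.04], [0, 0, -0.04]], angular=[[0, 0, 0], [0, 0, 0], [0, 0, 0], [0, 0, 0], [0, 0, 0], [0, 0, 0], [0, 0, 0], [0, 0, 0]], hand=[0.045, 0.055, 0.07, 0.0854, 0.0854, 0.0854, 0.0854, 0.0854])

```text
time: 20.65
tool_pos: [0.6126, 0.104, 0.1255]
tcp_rot: [-3.14, 0.003, 0.014]
wrist_force: [0.7, 0.7, 0.4]
width: 1.001
```

```bash
python3 go.py .458 -.0655 .12
```

```text
t 20.65 pos [0.6126 0.104  0.1255] w 1.001 F [0.7 0.7 0.4]
slide [-0.1542  0.1697  0.0067] turn deg [-0.07  0.52 -0.1 ]
```

Request:
arm_command(slide=[[-0.032, 0.035, -0.01], [-0.032, 0.035, 0], [-0.032, 0.035, 0], [-0.032, 0.035, 0], [-0.025, 0.027, 0], [0, 0, 0], [0, 0, 0], [0, 0, 0]], angular=[[0, 0.5, 0], [0, 0, 0], [0, 0, 0], [0, 0, 0], [0, 0, 0], [0, 0, 0], [0, 0, 0], [0, 0, 0]], hand=[0.0854, 0.0854, 0.08, 0.07, 0.065, 0.065, 0.065, 0.065])

```text
time: 21.45
tool_pos: [0.4638, -0.0667, 0.1453]
tcp_rot: [-3.14, -0.001, -0.04]
wrist_force: [0.6, 0.7, -0.1]
width: 0.76
```

```bash
python3 go.py .458 -.0655 .045
python3 - <<'E'
from workcell import bot
import cv2,numpy as np
from h import *
c=bot.get_calibration('wrist');im=bot.read_camera('wrist')
cv2.imwrite('pics/w7.png',cv2.convertScaleAbs(im,alpha=1.3)[:,:,::-1])
print(proj(c,[.458,-.0655,.03]))
E
```

```text
t 21.45 pos [ 0.4638 -0.0667  0.1453] w 0.76 F [ 0.6  0.7 -0.1]
slide [-0.0083 -0.0011  0.1002] turn deg [-0.06 -1.45  0.03]
[324.20460571 242.20685947]
```

View pics/w7.png

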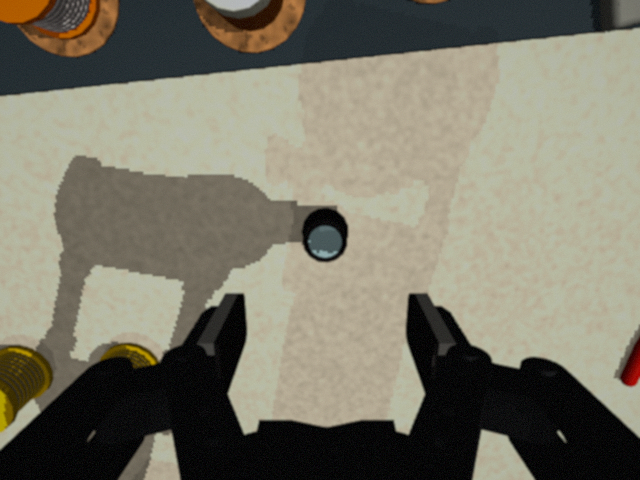

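Lens at (324,241), as expected. Descend to above it, then centre.

Request:
arm_command(slide=[[-0.006, -0.001, 0.01], [-0.003, 0, 0.03], [-0.003, 0, 0.03], [-0.002, 0, 0.022], [0, 0, 0], [0, 0, 0], [0, 0, 0], [0, 0, 0]], angular=[[0, -1.4, 0], [0, 0, 0], [0, 0, 0], [0, 0, 0], [0, 0, 0], [0, 0, 0], [0, 0, 0], [0, 0, 0]], hand=[0.065, 0.065, 0.065, 0.065, 0.065, 0.065, 0.065, 0.065])

```text
time: 22.3
tool_pos: [0.4553, -0.0608, 0.0503]
tcp_rot: [-3.14, -0.016, 0.002]
wrist_force: [0.8, -0.5, -0.2]
width: 0.764
```

```bash
python3 go.py .458 -.0655 .02
```

```text
t 22.3 pos [ 0.4553 -0.0608  0.0503] w 0.764 F [ 0.8 -0.5 -0.2]
slide [0.0027 0.0048 0.0303] turn deg [-0.07  0.08  0.6 ]
```

Request:
arm_command(slide=[[0.0027, 0.0048, 0], [0, 0, 0], [-0.001, 0, 0.012], [-0.001, 0, 0.011], [0, 0, 0.004], [0, 0, 0], [0, 0, 0], [0, 0, 0]], angular=[[0, 0, 0.6], [0, 0, 0], [0, 0, 0], [0, 0, 0], [0, 0, 0], [0, 0, 0], [0, 0, 0], [0, 0, 0]], hand=[0.065, 0.065, 0.065, 0.065, 0.065, 0.065, 0.065, 0.065])

```text
time: 23.1
tool_pos: [0.4581, -0.0666, 0.0232]
tcp_rot: [-3.141, 0.002, -0.005]
wrist_force: [-0.2, 0.8, -0.8]
width: 0.761
```

```bash
python3 go.py .458 -.0655 .02
```

```text
t 23.1 pos [ 0.4581 -0.0666  0.0232] w 0.761 F [-0.2  0.8 -0.8]
slide [-0.0001 -0.0011  0.0032] turn deg [-0.02 -0.17 -0.09]
```

Request:
arm_command(slide=[[0, -0.001, 0.003], [0, 0, 0.0005], [0, 0, 0], [0, 0, 0], [0, 0, 0], [0, 0, 0], [0, 0, 0], [0, 0, 0]], angular=[[0, 0, 0], [0, 0, 0], [0, 0, 0], [0, 0, 0], [0, 0, 0], [0, 0, 0], [0, 0, 0], [0, 0, 0]], hand=[0.065, 0.05, 0.025, 0.025, 0.025, 0.025, 0.025, 0.025], squeeze=30)

```text
time: 23.9
tool_pos: [0.459, -0.0656, 0.0203]
tcp_rot: [3.142, -0.002, 0.008]
wrist_force: [0.1, -0.3, -0.9]
width: 0.352
```

```bash
python3 go.py .458 -.0655 .02
```

```text
t 23.9 pos [ 0.459  -0.0656  0.0203] w 0.352 F [ 0.1 -0.3 -0.9]
slide [-0.001  -0.0001  0.0003] turn deg [ 0.   -0.28 -0.07]
```

Gripped. Lift and carry above the tin at (0.6445,-0.1334).

Request:
arm_command(slide=[[0, 0, -0.02], [0, 0, -0.04], [0.02, 0.008, -0.03], [0.036, 0.0135, -0.005], [0.036, 0.0135, 0], [0.036, 0.0135, 0], [0.03, 0.012, 0], [0, 0, 0]], angular=[[0, 0, 0], [0, 0, 0], [0, 0, 0], [0, 0, 0], [0, 0, 0], [0, 0, 0], [0, 0, 0], [0, 0, 0]], hand=[0.025, 0.025, 0.025, 0.025, 0.025, 0.025, 0.025, 0.025])

```text
time: 24.7
tool_pos: [0.6194, -0.1279, 0.1172]
tcp_rot: [-3.141, 0.001, -0.003]
wrist_force: [-0.6, 0.7, -0.3]
width: 0.355
```

```bash
python3 go.py .645 -.1335 .061
python3 - <<'E'
from workcell import bot
import cv2,numpy as np
from h import *
c=bot.get_calibration('wrist');im=bot.read_camera('wrist');p=bot.read_state()['tool_pos']
cv2.imwrite('pics/w8.png',cv2.convertScaleAbs(im,alpha=1.4)[:,:,::-1])
print('tin',proj(c,[.6444,-.1334,.04]),'lens',proj(c,p+[0,0,.01]))
E
```

```text
t 24.7 pos [ 0.6194 -0.1279  0.1172] w 0.355 F [-0.6  0.7 -0.3]
slide [0.0255 0.0056 0.0563] turn deg [-0.01 -0.12 -0.03]
tin [335.47701389 208.50185334] lens [323.66236714 333.80632875]
```

View pics/w8.png

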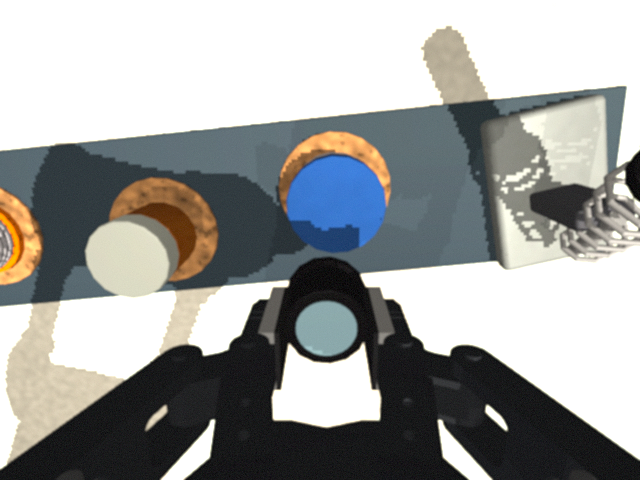

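Loupe held upright; tin lid at (336,203). Approach over the lid.

Request:
arm_command(slide=[[0.02, 0.0045, 0], [0.003, 0.001, 0.01], [0, 0, 0.02], [0, 0, 0.004], [0, 0, 0], [0, 0, 0], [0, 0, 0], [0, 0, 0]], angular=[[0, 0, 0], [0, 0, 0], [0, 0, 0], [0, 0, 0], [0, 0, 0], [0, 0, 0], [0, 0, 0], [0, 0, 0]], hand=[0.025, 0.025, 0.025, 0.025, 0.025, 0.025, 0.025, 0.025])

```text
time: 25.55
tool_pos: [0.6321, -0.1297, 0.0791]
tcp_rot: [-3.138, -0.0, 0.018]
wrist_force: [0.3, -0.0, -1.1]
width: 0.351
```

```bash
python3 go.py .6445 -.133 .061
python3 - <<'E'
from workcell import bot
import cv2,numpy as np
from h import *
c=bot.get_calibration('wrist');im=bot.read_camera('wrist');p=bot.read_state()['tool_pos']
cv2.imwrite('pics/w9.png',cv2.convertScaleAbs(im,alpha=1.4)[:,:,::-1])
print('tin',proj(c,[.6444,-.1334,.04]),'lens',proj(c,p+[0,0,.01]))
E
```

```text
t 25.55 pos [ 0.6321 -0.1297  0.0791] w 0.351 F [ 0.3 -0.  -1.1]
slide [0.0126 0.0034 0.018 ] turn deg [-0.23  0.64  0.01]
tin [333.79302896 251.73711609] lens [325.82628498 329.81182904]
```

View pics/w9.png

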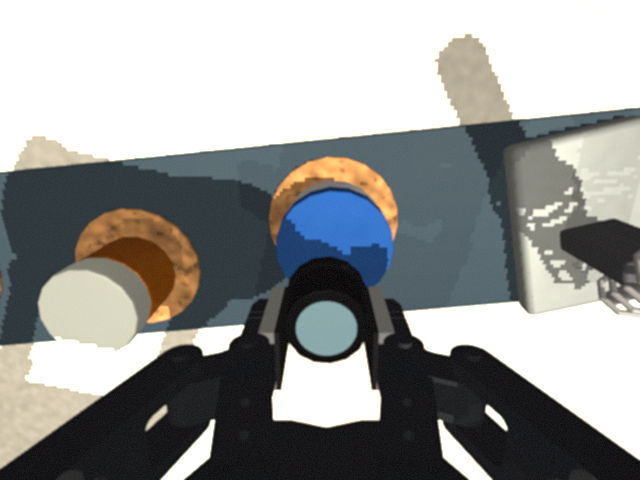

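Request:
arm_command(slide=[[0.0136, 0.0038, 0], [0, 0, 0], [0, 0, 0], [0, 0, 0.005], [0, 0, 0.004], [0, 0, 0], [0, 0, 0], [0, 0, 0]], angular=[[0, 0.6, 0], [0, 0, 0], [0, 0, 0], [0, 0, 0], [0, 0, 0], [0, 0, 0], [0, 0, 0], [0, 0, 0]], hand=[0.025, 0.025, 0.025, 0.025, 0.025, 0.025, 0.025, 0.025])

```text
time: 26.4
tool_pos: [0.648, -0.1341, 0.0703]
tcp_rot: [-3.138, -0.0, -0.004]
wrist_force: [0.4, -0.4, -0.2]
width: 0.354
```

```bash
python3 go.py .6455 -.1335 .061
```

```text
t 26.4 pos [ 0.648  -0.1341  0.0703] w 0.354 F [ 0.4 -0.4 -0.2]
slide [-0.0025 -0.0006  0.0093] turn deg [-0.2  -0.13  0.  ]
```

Request:
arm_command(slide=[[-0.0025, -0.0005, 0.004], [0, 0, 0.003], [0, 0, 0.001], [0, 0, 0], [0, 0, 0], [0, 0, 0], [0, 0, 0], [0, 0, 0]], angular=[[0, 0, 0], [0, 0, 0], [0, 0, 0], [0, 0, 0], [0, 0, 0], [0, 0, 0], [0, 0, 0], [0, 0, 0]], hand=[0.025, 0.025, 0.025, 0.025, 0.025, 0.025, 0.025, 0.025])

```text
time: 27.2
tool_pos: [0.6453, -0.1335, 0.0618]
tcp_rot: [-3.138, -0.0, -0.004]
wrist_force: [-0.9, -1.1, -0.5]
width: 0.355
```

```bash
python3 go.py .6455 -.1335 .061
python3 - <<'E'
from workcell import bot
import cv2,numpy as np
c=bot.get_calibration('side');im=bot.read_camera('side')
a=cv2.resize(im[190:340,340:540],None,fx=4,fy=4);cv2.imwrite('pics/s10.png',cv2.convertScaleAbs(a,alpha=1.8)[:,:,::-1])
E
```

```text
t 27.2 pos [ 0.6453 -0.1335  0.0618] w 0.355 F [-0.9 -1.1 -0.5]
slide [ 0.0002 -0.      0.0008] turn deg [-0.19 -0.14  0.01]
```

View pics/s10.png

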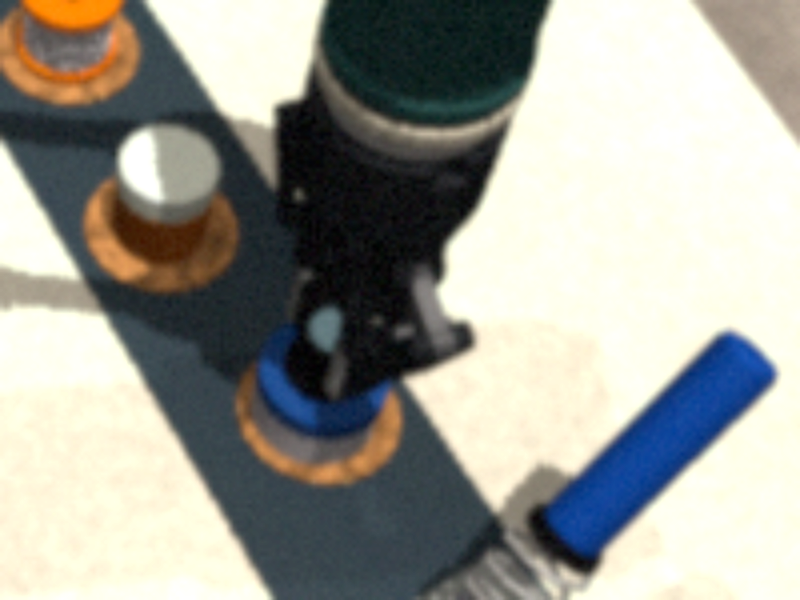

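Loupe is just above the lid, jaws clear. Last millimetre, release, rise.

Request:
arm_command(slide=[[0, 0, 0.0013], [0, 0, 0], [0, 0, 0], [0, 0, 0], [0, 0, 0], [0, 0, 0], [0, 0, -0.01], [0, 0, -0.03]], angular=[[0, 0, 0], [0, 0, 0], [0, 0, 0], [0, 0, 0], [0, 0, 0], [0, 0, 0], [0, 0, 0], [0, 0, 0]], hand=[0.025, 0.025, 0.04, 0.05, 0.06, 0.065, 0.065, 0.065])

```text
time: 28.05
tool_pos: [0.6416, -0.1328, 0.0968]
tcp_rot: [-3.136, -0.0, 0.01]
wrist_force: [-0.3, -0.4, 0.5]
width: 0.758
```

Request:
arm_command(slide=[[0, 0, -0.04], [0, 0, -0.04], [-0.03, 0, -0.03], [-0.04, 0, 0], [-0.04, 0, 0], [-0.04, 0, 0], [-0.03, 0, 0], [0, 0, 0]], angular=[[0, 0, 0], [0, 0, 0], [0, 0, 0], [0, 0, 0], [0, 0, 0], [0, 0, 0], [0, 0, 0], [0, 0, 0]], hand=[0.065, 0.065, 0.065, 0.065, 0.065, 0.065, 0.065, 0.065])

```text
time: 28.85
tool_pos: [0.4615, -0.1344, 0.224]
tcp_rot: [3.141, 0.002, 0.018]
wrist_force: [-0.3, -0.6, 0.0]
width: 0.764
```

```bash
python3 go.py .45 -.1335 .2
python3 - <<'E'
from workcell import bot
import cv2,numpy as np
from h import *
S=bot.get_calibration('side');im2=bot.read_camera('side');np.save('pics/s11.npy',im2)
cv2.imwrite('pics/s11.png',cv2.convertScaleAbs(cv2.resize(im2[100:390,180:560],None,fx=2,fy=2),alpha=1.6)[:,:,::-1])
C=bot.get_calibration('top');im=bot.read_camera('top');np.save('pics/t11.npy',im)
cv2.imwrite('pics/t11.png',cv2.convertScaleAbs(cv2.resize(im[120:330,130:510],None,fx=2.1,fy=2.1),alpha=1.6)[:,:,::-1])
E
```

```text
t 28.85 pos [ 0.4615 -0.1344  0.224 ] w 0.764 F [-0.3 -0.6  0. ]
slide [-0.0118 -0.001   0.0238] turn deg [ 0.01 -0.66  0.08]
```

View pics/s11.png

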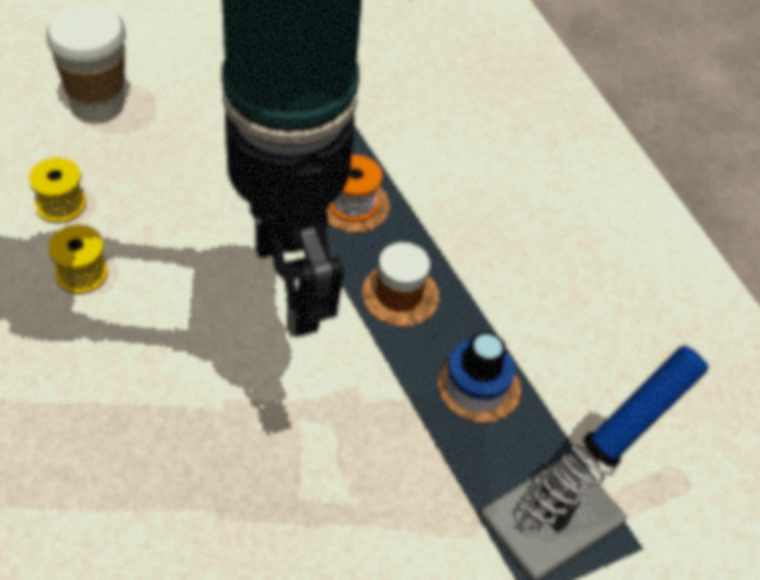

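View pics/t11.png

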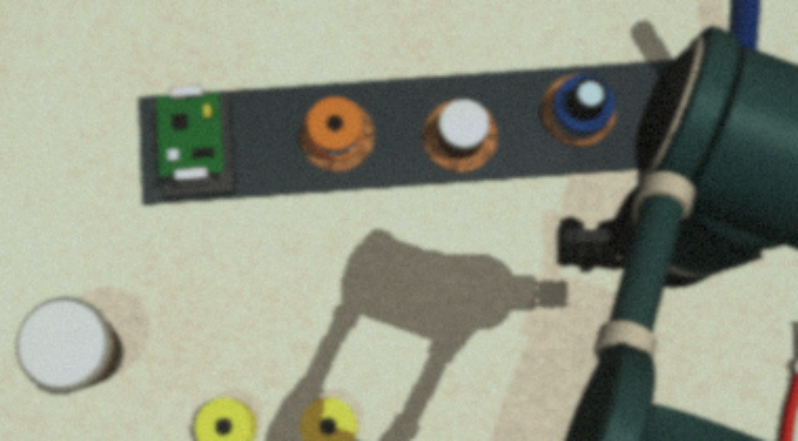

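All four stand upright in place and the yellow spools are untouched. Final measurement of the offsets.

Run:
```python
import numpy as np,cv2
from workcell import bot
from h import *
C=bot.get_calibration('top');S=bot.get_calibration('side');T=np.load('pics/t11.npy');D=np.load('pics/s11.npy');T0=np.load('pics/top0.npy');D0=np.load('pics/side0.npy')
def blob(im,lo,hi,box):
    x0,y0,x1,y1=box;h=cv2.cvtColor(cv2.GaussianBlur(im,(3,3),0),cv2.COLOR_RGB2HSV)[y0:y1,x0:x1]
    h=cv2.resize(h,None,fx=4,fy=4);m=cv2.inRange(h,np.array(lo),np.array(hi))
    c=max(cv2.findContours(m,cv2.RETR_EXTERNAL,cv2.CHAIN_APPROX_NONE)[0],key=cv2.contourArea);e=cv2.fitEllipse(cv2.convexHull(c))
    return ((e[0][0]+.5)/4-.5+x0,(e[0][1]+.5)/4-.5+y0),np.round(np.array(e[1])/4,1)
pads=dict(tin=(.6484,-.1334),jar=(.6194,-.0168),spool=(.6167,.1044))
B=(100,130,20),(120,255,255)
a,e=blob(T,*B,(388,148,430,190));tin=onz(C,*a,.04);print('tin',a,e,tin[:2]-pads['tin'])
a,e=blob(T,(8,0,75),(180,110,255),(403,155,420,174));b,eb=blob(D,(80,25,90),(120,120,255),(412,262,436,284))
l=onz(C,*a,.07);X,g=tri(C,a,S,b);print('loupe',a,e,b,eb,'tri',X,g,'vs tin',(l-tin)[:2])
a,e=blob(T,(80,0,85),(140,60,255),(332,160,370,200));print('jar',a,e,onz(C,*a,.056)[:2]-pads['jar'])
a,e=blob(T,(0,0,0),(180,255,55),(282,171,296,186));b,eb=blob(D,(0,0,0),(180,255,70),(353,183,363,193))
print('spool',a,e,onz(C,*a,.05)[:2]-pads['spool'],tri(C,a,S,b))
# cup & fixed things shift
for n,A,Bm,box in [('holder top',T0,T,(192,155,245,220)),('cup top',T0,T,(130,255,190,312)),('stand side',D0,D,(420,265,540,395))]:
    x0,y0,x1,y1=box;f=lambda i:np.float32(cv2.cvtColor(i[y0:y1,x0:x1],cv2.COLOR_RGB2GRAY))
    print(n,cv2.phaseCorrelate(f(A),f(Bm)))
```

```text
tin (408.0390281677246, 169.26966285705566) [25.3 27. ] [-0.00451094  0.00018111]
loupe (410.88769149780273, 163.97693920135498) [11.3 12.3] (423.7123079299927, 272.5610189437866) [10.9 13.5] tri [ 0.6449142  -0.13332166  0.07078237] 0.0005434137437580519 vs tin [ 0.00155889 -0.00030659]
jar (350.8762149810791, 178.53099250793457) [19.8 22.3] [-0.00238199 -0.00067385]
spool (288.96582221984863, 178.15834426879883) [5.8 5.9] [-0.00032128  0.00054685] (array([0.60958761, 0.10524039, 0.05492706]), np.float64(0.0103955177520128))
holder top ((0.06736827103711818, 0.08364983808279902), 1.0131612640840035)
cup top ((0.008805401920348288, 0.12006191163276725), 1.1346383211347792)
stand side ((0.027440696672520914, 0.44306061642112127), 0.8873874270768813)
```

```bash
python3 -c "
from workcell import bot
print(bot.finish_job())"
```

```text
the job is handed in; nothing more can be done
None
```

The soldering place is set out and handed in after about 29 s of the 83 s allowed. The tin is on the pad by the iron stand (the robot's right), the jar on the middle pad, the spool on the pad by the board holder, and the loupe on the tin lid.

Last checks, from the top view:

| Item | Distance from its place (limit 12 mm) |
|---|---|
| Tin | about 4.5 mm |
| Jar | about 2.5 mm |
| Spool | under 1 mm |
| Loupe, from the tin's axis | about 1.6 mm |

- **Heights:** the loupe's top came out at 71 mm from two views, against 70 mm expected. The tin's and jar's heights were not measured again after placing.
- **Upright and released:** all four looked upright and released in both pictures.
- **Left alone:** the cup, the board holder and the iron stand shifted by less than half a pixel against the first pictures.
- **Checks that failed:** the spool's final two-view height did not work (10 mm ray gap; the arm partly hid its hole in the side view), so its height rests on the look of it alone. The jar's first side-view mask also failed, so I corrected its position with the wrist camera.

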